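Turn the tea-ball dish to the mug

TASK

The tea ball sits in a small dish that is locked on its stand: first turn the retaining key a quarter turn anticlockwise (seen from above) so its finger swings off the rim. Then take the dish by its arched handle, lift it straight up about 10 cm clear of the stand, and only then turn it a quarter turn so that its pouring lip points at the mug (the one with a handle, not the tumbler), keeping the dish level and the ball in its middle all the way. Finish still holding the dish there, steady, above its stand, and disturb nothing else.

Things in the scene. Friction and masses are not known exactly. Their poses are not given: they have to be found in the camera images.
- stand: fixed wooden board 215 x 150 x 16 mm on the counter, with a low steel seat ring (84 mm across, 5 mm high) round its origin. Origin: on the counter under the centre of the seat ring; z up; the key stands at x = -105 mm (the robot's side), so +x points from the key to the dish.
- seat (a point): centre of the seat ring on the board's top, 16 mm above the counter; the dish's foot stands here.
- key (a joint): retaining key (fixed upright spindle on the board, held by a captive nut). rad; 0: the hold-down finger points to the dish's centre and covers its rim; grows anticlockwise seen from above, end stop 1.75; starts between 0 and 0.2; the finger is clear of the dish from about 1.2. Stays where it is left; stiff with 0.05 N m.
- key_grip (a point): centre of the key's bar handle on top of its spindle, 127 mm above the counter: a bar 46 mm long, 10 mm thick, 24 mm high. Its x axis lies along the bar (and along the finger below, which is 16 mm wide, 7 mm thick, 46 to 39 mm above the counter and reaches 48 mm from the spindle's axis). It turns with the key.
- dish_grip (a point): centre of the wooden grip at the top of the dish's arched carrying handle, straight above the dish's centre, 98 mm above the underside of the dish: a bar 60 mm long (along the point's y), 12 mm thick (along x), 18 mm high. x axis: towards the pouring lip. The white dish is 140 mm across, its rim 20 mm above its underside, 0.3 kg; the arch's legs stand at y = +-66 mm. At the start the lip points away from the key, within 0.12 rad.
- dish_centre (a point): lowest point of the dish's shallow conical hollow (8 degrees), 8 mm above its underside and 90 mm straight below dish_grip.
- dish_lip (a point): tip of the pouring lip, a channel 30 mm wide that sticks out of the rim at the dish's +x side, 96 mm from the dish's centre line.
- ball_centre (a point): centre of the closed steel tea ball, 36 mm across, 50 g, loose in the middle of the dish; at rest its centre is 18 mm above dish_centre. It rolls up the hollow if the dish is tilted by more than 8 degrees or jerked.
- mug_mouth (a point): centre of the mouth of the mug, 94 mm above the counter: stoneware mug 84 mm across with a handle on one side; about 0.2 m to the left or to the right of the dish, as seen from the key, so the quarter turn goes that way (the lip turns through 1.2 to 2.2 rad). Loose.
- cup_mouth (a point): centre of the mouth of the handle-less plastic tumbler, 78 mm across, 122 mm high, light, loose, on the other side of the dish from the mug. Leave alone.
- lemon: lemon 78 x 55 x 56 mm lying to the left of the work; origin at its underside. Leave alone.
- lime: lime 53 x 46 x 48 mm lying to the left of the work; origin at its underside. Leave alone.
There are look-alikes about, which are no part of the job. Leave any orange look-alike of the part that bears mug_mouth alone.

How it is judged:
By the outcome, as a careful person would: the job done as asked, in the order asked, and still so for the second after the job is handed in, while the arm keeps its last pose, push and grip.
It also fails if it takes over 50 s, if anything falls off the work surface, if the arm or the gripper's body presses on something with over 40 N, if the wrist force passes 120 N, or if a joint passes its speed limit or range.

ROBOT

A 6-joint arm with a two-finger parallel gripper is mounted at the origin on a cart in front of the work surface, level with it; the furniture and walls round the work are solid. World frame = base frame: x ahead of the robot, y to its left, z up, the work surface at z = 0. Lengths are in mm, angles in degrees, forces in N, time in s.
With the tool pointing down it reaches from about 300 to 850 mm from the base axis. Payload 4.2 kg.
Tool frame: the origin (TCP) lies at the very end of the fingers, on their centre line; the grasp point (between the pads) lies env.grip_point_offset behind it (env.grip_point_offset is the distance from the TCP to the grasp point, in mm); z points along the fingers, y is the direction in which the jaws open and shut (so a half turn about z gives the same grasp; the last joint's range is limited). The gripper opens to 91 mm and grips with 3 to 60 N. Pads are 32 mm wide; open, the fingers measure 118 mm over their backs; the gripper's body (76 mm by 178 mm) begins 60 mm behind the grasp point.
Start: joints at [70.417, 18.312, 89.639, -0, 72.044, -1.146], TCP at [181.861, 545.5, 213.976] pointing down, gripper open.
Joint ranges: [-177.97, 177.97], [-48.28, 115.42], [12.27, 149.76], [-77.06, 257.06], [2.81, 150.46], [-146.56, 146.56]. Speed limits (degrees/s): [147.25, 147.25, 180, 180, 180, 180].

INTERFACE

Orientations are given as [roll, pitch, yaw] about the fixed x, y, z axes, in that order (R = Rz(yaw) Ry(pitch) Rx(roll)).
In Python, from workcell import env, grab_frame, camera_params gives the robot as it stands. The module is installed in compiled form; this text tells all that it offers.
- The arm moves only by the shell command python3 -m creep 'ROWS' [OPENING] [FORCE]. ROWS is a JSON object of lists of equal length, an entry for each row: "offset": the shift along the tool's x, y, z in m, a list of three; "rotation": the turn, a rotation vector about the tool's x, y, z in degrees, a list of three. A call has 1 to 5 rows; each row shifts and turns the commanded pose from where the row before left it, along the tool's axes as they then stand; what a row does not reach is not made up. A row lasts 1/8 s, in which the tool goes at most 62.5 mm and 10.7 degrees, less where a joint would pass 70% of its speed; a pose out of reach is approached as far as the arm can. A call is refused whole if a number of a shift passes 0.0625 or a number of a turn 10.7, either way. A call with a gripper value outside its range is refused whole. OPENING is the closure, from 0 (fully open) to 1 (shut), set as the call begins (- or left out, the last holds). The fingers move at their own pace and stop on an object; FORCE is the grip in N (left out, the last holds). Time passes only in rows, so rows that do not move let the fingers close. It gives the time, the measured TCP pose, the force and the opening at its end, in the units of the state.
- env.state(): the state, without advancing time (a new reading comes with each control period).
- grab_frame(name): name is "side" or "top" or "wrist"; returns the picture (420x560x3 uint8, red, green, blue); there is no depth.
- camera_params(name): a dict with "mtx" (3x3 intrinsics, pixels), "R" (3x3) and "t" (3): a world point X has camera coordinates R X + t. Camera axes: x right, y down, z forward; pixel columns grow to the right and rows downward; lengths in mm; the calibration is good to about 2 mm. A picture is of the moment at which its call begins: read the wrist's pose just before it. camera_params takes no time and is no camera call; for the wrist camera it gives the pose at the moment of the call.
- env.job_done(): hands the job in, once; it reports no verdict.
The state is a dict: "time_s": time; "qpos": joint angles; "qvel": joint speeds; "effort": joint torques, N m; "ee_pos": TCP position; "ee_rot": TCP orientation; "force": force on the tool from outside, world axes, zero at the start; "torque": the same for the moment, N m; "gripper_width": finger opening in mm.
Only numpy, scipy, OpenCV 4.12 (cv2) and the standard library are available. Lean on these libraries where they do the work, as an engineer would, in place of code of your own. Each camera call takes 0.05 s, during which the arm holds its last target.

## Working session

There is one attempt and no reset: what is moved stays moved. The work goes in short steps, Python scripts to look and compute and a shell command to move; the robot and the scene stay as the last step left them, time stands still between calls to the robot, and variables do not carry over. Pictures are saved under pics/ and viewed, and the job is handed in when it is done.

```bash
mkdir -p pics; python3 - <<'E'
from workcell import env, grab_frame, camera_params
import cv2
print(env.state(), env.grip_point_offset)
for n in ["side","top","wrist"]:
    im=grab_frame(n); cv2.imwrite(f"pics/{n}0.png",im[:,:,::-1])
    p=camera_params(n); print(n,p)
E
```

```text
{'time_s': 0.0, 'qpos': array([ 7.04157399e+01,  1.83507694e+01,  8.97074405e+01, -1.51394918e-03,
        7.20409513e+01, -1.14573428e+00]), 'qvel': array([-0.04723901,  0.04685447, -0.02952205, -0.03772825, -0.10407155,
        0.01664487]), 'effort': array([-5.16793280e-04, -4.12467170e+01, -2.31979591e+01,  7.27270078e-02,
        4.54407837e-02, -1.42550307e-04]), 'ee_pos': array([181.70308348, 545.00892082, 213.12198692]), 'ee_rot': array([-1.79900830e+02, -5.43689446e-04,  1.61561942e+02]), 'force': array([ 1.04769588, -0.24136369, -0.71796008]), 'torque': array([ 0.00455219, -0.03620076, -0.00146595]), 'gripper_width': 90.95547574255181} 18.8
side {'mtx': array([[499.91731921,   0.        , 282.4353823 ],
       [  0.        , 499.91731921, 210.8292305 ],
       [  0.        ,   0.        ,   1.        ]]), 'R': array([[-0.98981254,  0.14235355,  0.00256792],
       [ 0.07527364,  0.53853167, -0.83923627],
       [-0.12085117, -0.8304933 , -0.54376087]]), 't': array([ 509.82392104,   17.45840173, 1756.95259788])}
top {'mtx': array([[434.23015696,   0.        , 274.13370968],
       [  0.        , 434.23015696, 212.3488016 ],
       [  0.        ,   0.        ,   1.        ]]), 'R': array([[-0.01548518, -0.99986103, -0.00617557],
       [-0.98022587,  0.01639909, -0.1972012 ],
       [ 0.19727506,  0.00299975, -0.98034359]]), 't': array([  87.05259811,  539.68100077, 1147.41179964])}
wrist {'mtx': array([[345.27674197,   0.        , 280.76528561],
       [  0.        , 345.27674197, 204.6676299 ],
       [  0.        ,   0.        ,   1.        ]]), 'R': array([[ 3.16683770e-01,  9.48531134e-01, -2.79321266e-04],
       [ 9.18317234e-01, -3.06522570e-01,  2.50474295e-01],
       [ 2.37497049e-01, -7.95776496e-02, -9.68123210e-01]]), 't': array([-575.7026502 ,  -27.39879836,  390.40849327])}
```

View pics/side0.png

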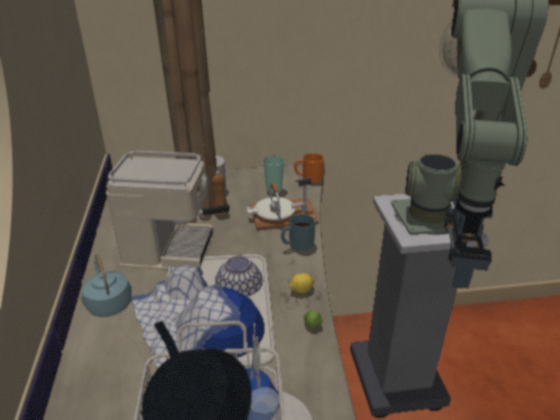

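View pics/top0.png

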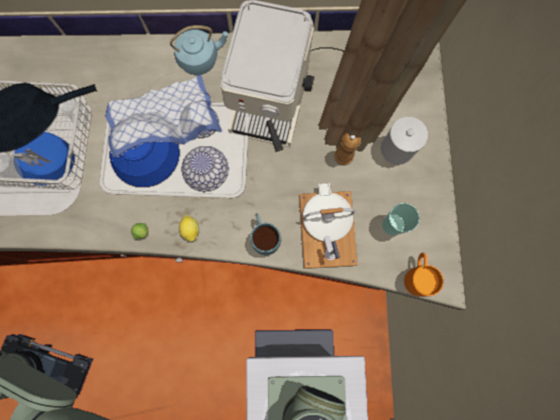

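View pics/wrist0.png

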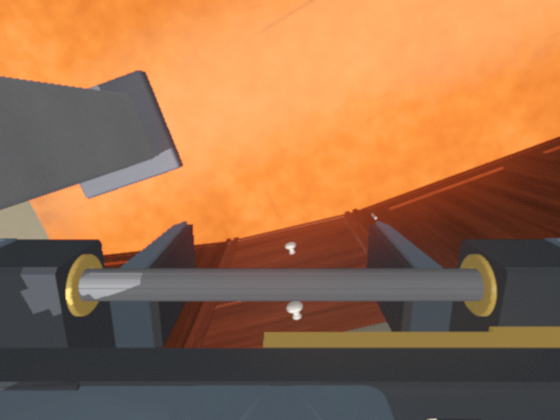

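The top view shows the board at (328,230), the key bar at (331,250), the dish at (327,216), and its lip at (324,189). There are three candidate vessels: a dark mug with a handle at (265,237), a teal tumbler at (400,220) and an orange mug at (425,280). The dark mug fits: it has a handle, isn't orange, and stands left of the dish. I'll check it in an enlarged crop.

```bash
python3 - <<'E'
import cv2
im=cv2.imread("pics/top0.png"); cv2.imwrite("pics/topc.png",cv2.resize(im[170:300,235:445],None,fx=3.8,fy=3.8,interpolation=cv2.INTER_CUBIC))
im=cv2.imread("pics/side0.png"); cv2.imwrite("pics/sidec.png",cv2.resize(im[140:260,200:350],None,fx=5,fy=5,interpolation=cv2.INTER_CUBIC))
E
```

```text
(no output)
```

View pics/topc.png

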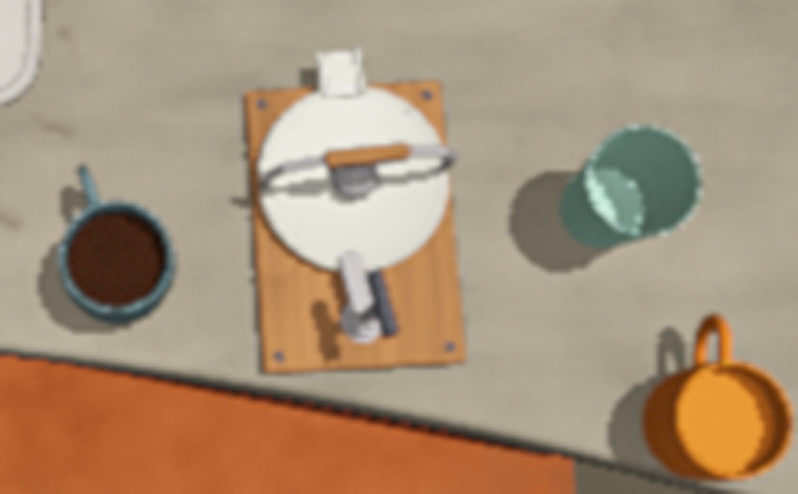

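View pics/sidec.png

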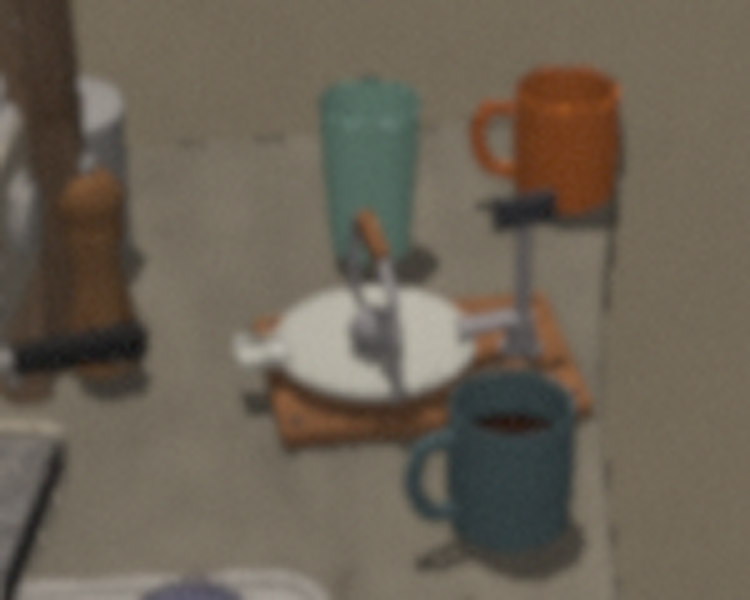

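The crop confirms the target: the dark mug with handle stands left of the dish (full-image pixel (266,239)). The tumbler has no handle, and the orange mug is the decoy. So the lip turns anticlockwise. Next I'll measure with ray casts.

```bash
cat > h.py <<'E'
import numpy as np,cv2
from workcell import env, grab_frame, camera_params
def ray(n,u,v,z,p=None):
    p=p or camera_params(n); R,t=p["R"],p["t"]
    d=R.T@np.linalg.inv(p["mtx"])@np.array([u,v,1.]); c=-R.T@t
    return c+d*(z-c[2])/d[2]
def proj(n,X,p=None):
    p=p or camera_params(n); x=p["mtx"]@(p["R"]@np.array(X,float)+p["t"]); return x[:2]/x[2]
E
python3 - <<'E'
from h import *
C=lambda x,y:((x+.5)/3.8-.5+235,(y+.5)/3.8-.5+170)
for k,x,y,z in [("gripL",326,161,120),("gripR",410,150,120),("gripC",368,155,120),("keyA",371,272,139),("keyB",394,335,139),("mug",117,262,94),("lip",340,52,36),("dish",354,178,36),("fingertip",349,255,46),("keybase",362,330,40),
 ("c1",247,92,16),("c2",441,82,16),("c3",465,362,16),("c4",262,372,16),("cup",644,182,122)]:
    print(k,ray("top",*C(x,y),z).round(1))
im=cv2.imread("pics/top0.png"); hsv=cv2.cvtColor(im,cv2.COLOR_BGR2HSV)
m=cv2.inRange(hsv[170:300,235:445],(0,0,170),(180,60,255))
n,l,s,c=cv2.connectedComponentsWithStats(m)
for i in range(1,n):
    if s[i,4]>100: print(s[i],c[i]+[235,170])
E
```

```text
gripL [526.6 -42.7 120. ]
gripR [ 533.4 -100.7  120. ]
gripC [530.4 -71.7 120. ]
keyA [446.9 -67.9 139. ]
keyB [404.8 -81.3 139. ]
mug [462.7 102.3  94. ]
lip [626.5 -65.1  36. ]
dish [530.3 -71.7  36. ]
fingertip [471.8 -64.6  46. ]
keybase [417.9 -72.5  40. ]
c1 [601.8   4.2  16. ]
c2 [ 607.1 -143.    16. ]
c3 [ 395.6 -150.    16. ]
c4 [390.6  -1.1  16. ]
cup [ 508. -259.  122.]
[    0     0   210   119 12936] [340.10505566 220.26345083]
```

```bash
python3 -m creep '{"offset":[[-0.015,-0.018,0],[-0.036,-0.043,0],[-0.036,-0.043,0],[-0.036,-0.043,0],[-0.036,-0.043,0]],"rotation":[[0,0,0],[0,0,0],[0,0,0],[0,0,0],[0,0,0]]}' 0
python3 -m creep '{"offset":[[-0.036,-0.043,0],[-0.036,-0.043,0],[-0.036,-0.043,0],[-0.036,-0.043,0],[-0.036,-0.043,0]],"rotation":[[0,0,0],[0,0,0],[0,0,0],[0,0,0],[0,0,0]]}'
python3 -m creep '{"offset":[[-0.036,-0.043,0],[-0.030,-0.036,0],[-0.018,-0.02,0],[0,0,0],[0,0,0]],"rotation":[[0,0,0],[0,0,0],[0,0,0],[0,0,10],[0,0,10]]}'
python3 -m creep '{"offset":[[0,0,0],[0,0,0],[0,0,0],[0,0,0],[0,0,0]],"rotation":[[0,0,10],[0,0,10],[0,0,10],[0,0,10],[0,0,10]]}'
python3 -m creep '{"offset":[[0,0,0],[0,0,0],[0,0,0],[0,0,0],[0,0,0]],"rotation":[[0,0,10],[0,0,10],[0,0,10],[0,0,10],[0,0,10]]}'
cat >> h.py <<'E'
from scipy.spatial.transform import Rotation as Ro
def delta(pos,yaw):
    s=env.state(); R=Ro.from_euler('xyz',s['ee_rot'],degrees=True)
    T=Ro.from_euler('xyz',[180,0,yaw],degrees=True)
    print('at',s['ee_pos'].round(1),s['ee_rot'].round(2),'t',s['time_s'],'F',s['force'].round(1),'w',s['gripper_width'])
    print('shift tool mm',R.inv().apply(np.array(pos)-s['ee_pos']).round(1),'rotvec',(R.inv()*T).as_rotvec(degrees=True).round(2))
E
python3 -c "
from h import *
delta([425.5,-74.6,215],13)"
```

```text
time_s: 0.78
ee_pos: [272.9, 313.2, 213.8]
ee_rot: [-180.0, 0.0, 161.6]
force: [0.4, -0.0, 0.3]
gripper_width: 91.4
time_s: 1.4
ee_pos: [375.7, 52.3, 214.0]
ee_rot: [180.0, 0.0, 161.6]
force: [0.2, 1.3, -0.1]
gripper_width: 91.7
time_s: 2.02
ee_pos: [423.6, -66.9, 213.6]
ee_rot: [-180.0, -0.0, 141.2]
force: [0.5, -0.9, 0.0]
gripper_width: 90.8
time_s: 2.65
ee_pos: [423.5, -66.4, 213.7]
ee_rot: [-180.0, -0.0, 91.2]
force: [0.1, -1.5, -0.6]
gripper_width: 91.3
time_s: 3.28
ee_pos: [423.5, -66.4, 213.7]
ee_rot: [-180.0, 0.0, 41.2]
force: [0.7, -0.1, 0.3]
gripper_width: 91.3
at [423.5 -66.4 213.7] [-1.7997e+02  2.0000e-02  4.1230e+01] t 3.275 F [ 0.7 -0.1  0.3] w 91.33313930235542
shift tool mm [-3.9  7.5 -1.3] rotvec [-2.000e-02  2.000e-02  2.823e+01]
```

Commands track well. I'll finish the rotation and offset, then look with the wrist camera.

```bash
python3 -m creep '{"offset":[[-0.004,0.0075,0],[0,0,0],[0,0,0],[0,0,0]],"rotation":[[0,0,8],[0,0,10],[0,0,10.2],[0,0,0]]}'
python3 - <<'E'
from h import *
delta([425.5,-74.6,215],13)
p=camera_params("wrist"); im=grab_frame("wrist")
cv2.imwrite("pics/w1.png",im[:,:,::-1])
for X in [(425.5,-74.6,139),(530.4,-71.7,123),(626.5,-65.1,36)]: print(proj("wrist",X,p).round(1))
import pickle; pickle.dump(p,open("p1.pkl","wb"))
E
```

```text
time_s: 3.78
ee_pos: [425.5, -74.7, 213.8]
ee_rot: [-180.0, 0.0, 13.5]
force: [-0.2, -0.3, -0.1]
gripper_width: 91.2
at [425.5 -74.7 213.8] [-1.7998e+02  2.0000e-02  1.3480e+01] t 3.775 F [-0.2 -0.3 -0.1] w 91.19116665534362
shift tool mm [-0.  -0.1 -1.2] rotvec [-0.02  0.02  0.48]
[282.6 213.5]
[313.1  68.5]
[324.8 -32.8]
```

View pics/w1.png

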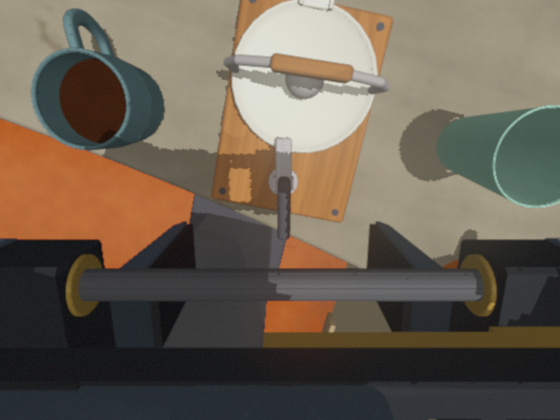

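The wrist view shows the key bar upright from (284,180) to (284,238), the dish grip from (271,61) to (352,73), and the mug mouth at (93,98). I'll ray-cast these as a cross-check.

```bash
python3 - <<'E'
from h import *
import pickle; p=pickle.load(open("p1.pkl","rb"))
im=cv2.imread("pics/w1.png"); hsv=cv2.cvtColor(im,cv2.COLOR_BGR2HSV)
cv2.imwrite("pics/w1c.png",cv2.resize(im[0:250,190:400],None,fx=2.4*1,fy=2.4,interpolation=cv2.INTER_CUBIC))
A=ray("wrist",284.5,179,139,p);B=ray("wrist",284.2,238,139,p)
print(A,B,(A+B)/2,np.degrees(np.arctan2(*(A-B)[1::-1])))
A=ray("wrist",271.5,64,123,p);B=ray("wrist",352,73,123,p)
print(A,B,(A+B)/2,np.degrees(np.arctan2(*(A-B)[1::-1]))-90)
print("fingertip",ray("wrist",283.5,139,46,p), "mug",ray("wrist",93,98,94,p))
E
```

```text
[451.02226789 -69.83987221 139.        ] [407.11272206 -80.237951   139.        ] [429.06749497 -75.03891161 139.        ] 13.322615540256338
[526.44261586 -42.24826055 123.        ] [533.95428695 -99.46778214 123.        ] [530.19845141 -70.85802134 123.        ] 7.478914047388059
fingertip [472.79738843 -64.47868481  46.        ] mug [471.62175402  93.66010681  94.        ]
```

View pics/w1c.png

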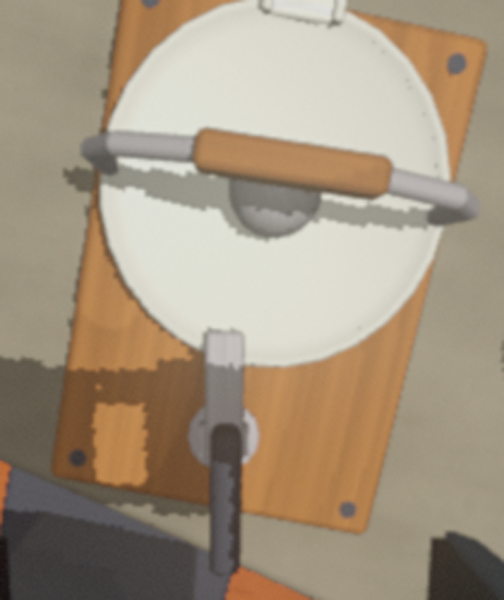

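```bash
python3 -m creep '{"offset":[[0.0005,0,0.03],[0,0,0.04],[0,0,0.025],[0,0,0.01],[0,0,0]],"rotation":[[0,0,0],[0,0,0],[0,0,0],[0,0,0],[0,0,0]]}'
python3 -m creep '{"offset":[[0,0,0],[0,0,0],[0,0,0],[0,0,0],[0,0,0]],"rotation":[[0,0,0],[0,0,0],[0,0,0],[0,0,0],[0,0,0]]}' 1 20
python3 -m creep '{"offset":[[0,0,0],[0,0,0],[0,0,0],[0,0,0],[0,0,0]],"rotation":[[0,0,0],[0,0,0],[0,0,0],[0,0,0],[0,0,0]]}'
```

```text
time_s: 4.45
ee_pos: [426.2, -74.5, 108.9]
ee_rot: [-180.0, 0.0, 13.4]
force: [-1.5, -0.2, -0.3]
gripper_width: 91.2
time_s: 5.08
ee_pos: [426.2, -74.5, 109.0]
ee_rot: [-180.0, -0.0, 13.4]
force: [0.7, 0.1, -0.1]
gripper_width: 44.0
time_s: 5.7
ee_pos: [426.7, -76.4, 109.0]
ee_rot: [179.8, -0.0, 13.4]
force: [0.1, -6.8, -2.1]
gripper_width: 9.9
```

Bar gripped at 9.9 mm. I'll take out the 2 mm side bias, then turn anticlockwise (negative about tool z).

```bash
python3 -m creep '{"offset":[[0,0.002,0],[0,0,0],[0,0,0],[0,0,0],[0,0,0]],"rotation":[[0,0,0],[0,0,-3],[0,0,-5],[0,0,-5],[0,0,-5]]}'
python3 -m creep '{"offset":[[0,0,0],[0,0,0],[0,0,0],[0,0,0],[0,0,0]],"rotation":[[0,0,-5],[0,0,-5],[0,0,-5],[0,0,-5],[0,0,-5]]}'
python3 -c "
from workcell import env
s=env.state();print(s['force'],s['torque'],s['ee_rot'],s['ee_pos'],s['gripper_width'])"
```

```text
time_s: 6.32
ee_pos: [426.8, -76.7, 108.9]
ee_rot: [180.0, -0.0, 31.5]
force: [0.2, -1.7, -0.7]
gripper_width: 9.9
time_s: 6.95
ee_pos: [427.1, -76.9, 108.9]
ee_rot: [179.9, 0.0, 56.5]
force: [0.3, -2.9, -2.4]
gripper_width: 10.0
[ 0.27609728 -2.88230334 -2.37165266] [-0.46872835 -0.04472481 -0.03129199] [1.79941098e+02 6.56147128e-03 5.65346464e+01] [427.05951408 -76.89165112 108.94514649] 10.049837298549432
```

```bash
python3 -m creep '{"offset":[[0,0,0],[0,0,0],[0,0,0],[0,0,0],[0,0,0]],"rotation":[[0,0,-5],[0,0,-5],[0,0,-5],[0,0,-5],[0,0,-5]]}'
python3 -m creep '{"offset":[[0,0,0],[0,0,0],[0,0,0],[0,0,0]],"rotation":[[0,0,-5],[0,0,-5],[0,0,-1],[0,0,0]]}'
python3 -m creep '{"offset":[[0,0,0],[0,0,0],[0,0,0],[0,0,0],[0,0,0]],"rotation":[[0,0,0],[0,0,0],[0,0,0],[0,0,0],[0,0,0]]}' 0
```

```text
time_s: 7.58
ee_pos: [427.4, -77.0, 109.0]
ee_rot: [179.9, 0.0, 81.5]
force: [1.4, -2.0, -1.1]
gripper_width: 10.0
time_s: 8.07
ee_pos: [427.5, -77.0, 109.0]
ee_rot: [179.9, 0.1, 92.3]
force: [3.3, -3.5, -3.5]
gripper_width: 10.2
time_s: 8.7
ee_pos: [426.6, -76.4, 108.9]
ee_rot: [-180.0, -0.0, 92.4]
force: [0.6, -0.2, 0.2]
gripper_width: 56.7
```

```bash
python3 -m creep '{"offset":[[0,0,0],[0,0,0],[0,0,-0.03],[0,0,-0.05],[0,0,-0.03]],"rotation":[[0,0,0],[0,0,0],[0,0,0],[0,0,0],[0,0,0]]}'
python3 -m creep '{"offset":[[0,0.03,0],[0,0.045,0],[0,0.028,0],[0,0,0],[0,0,0]],"rotation":[[0,0,0],[0,0,-3.6],[0,0,0],[0,0,0],[0,0,0]]}'
python3 - <<'E'
from h import *
delta([530,-72,215],96)
p=camera_params("wrist"); im=grab_frame("wrist")
cv2.imwrite("pics/w2.png",im[:,:,::-1])
im=grab_frame("top")[:,:,::-1]; cv2.imwrite("pics/t2.png",cv2.resize(im[170:300,235:445],None,fx=3.8,fy=3.8,interpolation=cv2.INTER_CUBIC))
import pickle; pickle.dump(p,open("p2.pkl","wb"))
E
```

```text
time_s: 9.32
ee_pos: [427.4, -76.6, 221.1]
ee_rot: [179.8, 0.0, 92.4]
force: [0.1, -0.7, 0.3]
gripper_width: 91.4
time_s: 9.95
ee_pos: [528.3, -70.5, 218.6]
ee_rot: [-179.9, -0.0, 96.0]
force: [-0.6, -0.1, -0.3]
gripper_width: 91.0
at [528.3 -70.5 218.6] [-1.799e+02 -2.000e-02  9.596e+01] t 9.95 F [-0.6 -0.1 -0.3] w 91.03580436150942
shift tool mm [-1.7  1.5  3.6] rotvec [-0.1  -0.02 -0.04]
```

View pics/w2.png

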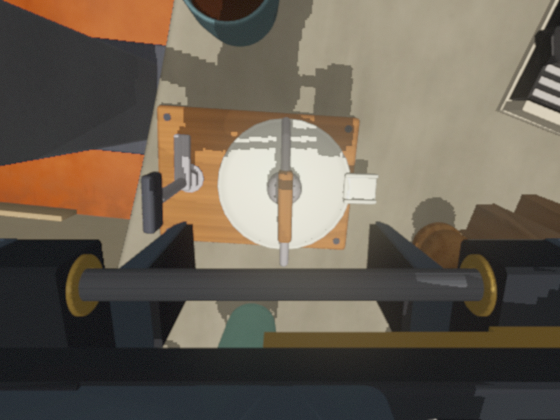

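View pics/t2.png

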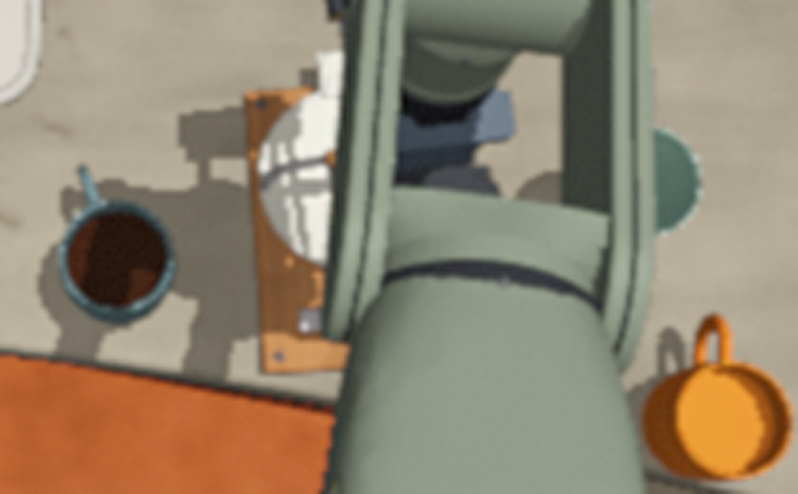

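The key now lies square to the board, with its finger at (182,150) well clear of the rim. The dish grip runs (285,172)–(285,242), the lip tip is at (377,188), and the dish circle is centred at (285,184). The mug is undisturbed at (117,262) in the crop.

```bash
python3 - <<'E'
from h import *
import pickle; p=pickle.load(open("p2.pkl","rb"))
im=cv2.imread("pics/w2.png"); hsv=cv2.cvtColor(im,cv2.COLOR_BGR2HSV)
cv2.imwrite("pics/w2c.png",cv2.resize(im[90:270,140:400],None,fx=3,fy=3,interpolation=cv2.INTER_CUBIC))
sub=hsv[168:246,270:300]; m=cv2.inRange(sub,(3,110,60),(20,255,255))
n,l,s,c=cv2.connectedComponentsWithStats(m)
i=1+s[1:,4].argmax(); pts=np.column_stack(np.where(l==i))[:,::-1].astype(np.float32)
r=cv2.minAreaRect(pts); print(s[i],c[i]+[270,168],r)
cx,cy=c[i]+[270,168]
bx=cv2.fitLine(pts,cv2.DIST_L2,0,.01,.01).ravel(); print(bx)
d=bx[:2]*30
A=ray("wrist",cx-d[0],cy-d[1],121,p);B=ray("wrist",cx+d[0],cy+d[1],121,p)
print("grip",(A+B)/2,np.degrees(np.arctan2(*(A-B)[1::-1]))-90, np.degrees(np.arctan2(*(B-A)[1::-1]))-90)
# lip and dish
L=ray("wrist",377.5,188.5,36,p); D=ray("wrist",285,184.5,36,p); print("lip",L,"dish",D,np.degrees(np.arctan2(*(L-D)[1::-1])),np.hypot(*(L-D)[:2]))
c1=[ray("wrist",u,v,16,p)[:2] for u,v in [(160,107),(357,118),(345,248),(159,243)]]; print(c1)
E
```

```text
[  9  21  13  53 619] [284.53634895 215.2180937 ] ((15.0, 47.0), (52.0, 12.0), 90.0)
[ 1.0860305e-02 -9.9994105e-01  1.4536349e+01  4.7218094e+01]
grip [531.86610951 -77.30630952 121.        ] -174.50328258320354 5.496717416796457
lip [628.82832862 -62.16936859  36.        ] dish [532.18021922 -67.96454958  36.        ] 3.4314414685340027 96.82169785130756
[array([394.41023493,  -3.60260844]), array([600.4575589,   6.6465252]), array([ 609.70938973, -138.85668483]), array([ 395.79657052, -155.01681532])]
```

View pics/w2c.png

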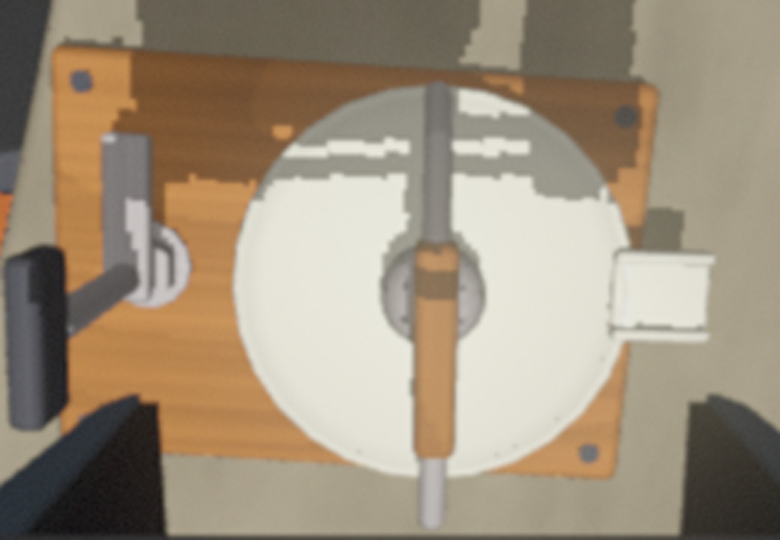

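```bash
python3 -m creep '{"offset":[[-0.0018,0.003,0.03],[0,0,0.045],[0,0,0.03],[0,0,0.013],[0,0,0.005]],"rotation":[[0,0,0.4],[0,0,0],[0,0,0],[0,0,0],[0,0,0]]}'
python3 -m creep '{"offset":[[0,0,0],[0,0,0],[0,0,0],[0,0,0],[0,0,0]],"rotation":[[0,0,0],[0,0,0],[0,0,0],[0,0,0],[0,0,0]]}' 0.75 5
python3 - <<'E'
from h import *
delta([531.5,-72,95.5],95.5)
im=grab_frame("wrist")
cv2.imwrite("pics/w3.png",im[:,:,::-1])
E
```

```text
time_s: 10.68
ee_pos: [532.5, -72.1, 96.1]
ee_rot: [180.0, 0.0, 95.5]
force: [0.1, 0.5, 0.1]
gripper_width: 91.2
time_s: 11.3
ee_pos: [532.7, -72.0, 96.1]
ee_rot: [180.0, -0.0, 95.6]
force: [-0.4, -0.5, -0.7]
gripper_width: 44.5
at [532.7 -72.   96.1] [179.98  -0.    95.56] t 11.3 F [-0.4 -0.5 -0.7] w 44.47178124616885
shift tool mm [ 0.1 -1.2  0.6] rotvec [ 0.02 -0.    0.06]
```

View pics/w3.png

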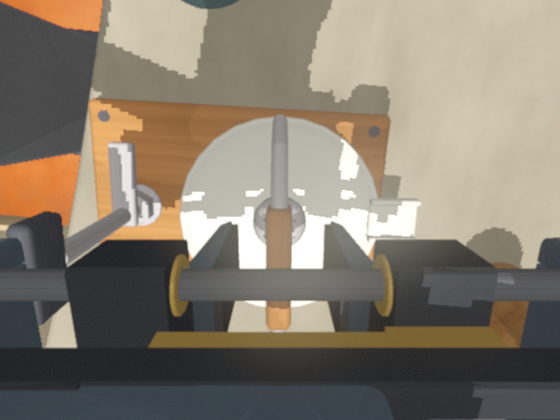

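The bar (x≈279) is centred between the pads (inner edges 237 and 323), with the finger aligned along it. I'll close gently first.

```bash
python3 -m creep '{"offset":[[0,-0.0005,0],[0,0,0],[0,0,0],[0,0,0],[0,0,0]],"rotation":[[0,0,0],[0,0,0],[0,0,0],[0,0,0],[0,0,0]]}' 1 5
python3 -m creep '{"offset":[[0,0,0],[0,0,0],[0,0,0]],"rotation":[[0,0,0],[0,0,0],[0,0,0]]}' 1 8
```

```text
time_s: 11.98
ee_pos: [531.9, -72.1, 95.8]
ee_rot: [-180.0, -0.0, 95.6]
force: [-1.2, -0.3, -1.0]
gripper_width: 11.7
time_s: 12.35
ee_pos: [531.9, -72.1, 95.9]
ee_rot: [-180.0, -0.0, 95.6]
force: [-1.2, -0.4, 0.2]
gripper_width: 11.9
```

```bash
python3 -m creep '{"offset":[[0,0,0],[0,0,0],[0,0,-0.001],[0,0,-0.002],[0,0,-0.003]],"rotation":[[0,0,0],[0,0,0],[0,0,0],[0,0,0],[0,0,0]]}' 1 30
python3 -m creep '{"offset":[[0,0,-0.004],[0,0,-0.005],[0,0,-0.005],[0,0,-0.005],[0,0,-0.005]],"rotation":[[0,0,0],[0,0,0],[0,0,0],[0,0,0],[0,0,0]]}'
python3 - <<'E'
from h import *
im=grab_frame("wrist")
cv2.imwrite("pics/w4.png",im[:,:,::-1])
im=grab_frame("side")[:,:,::-1]; cv2.imwrite("pics/s4.png",cv2.resize(im[120:260,200:350],None,fx=4,fy=4,interpolation=cv2.INTER_CUBIC))
E
```

```text
time_s: 12.98
ee_pos: [532.1, -71.9, 101.8]
ee_rot: [-180.0, -0.0, 95.6]
force: [-0.9, 1.2, -4.6]
gripper_width: 11.8
time_s: 13.6
ee_pos: [532.1, -72.0, 126.3]
ee_rot: [180.0, -0.0, 95.6]
force: [0.2, 0.1, -4.4]
gripper_width: 11.6
```

View pics/s4.png

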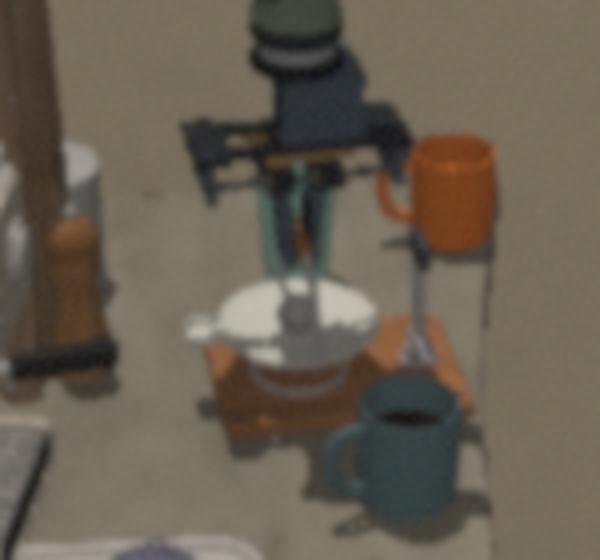

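View pics/w4.png

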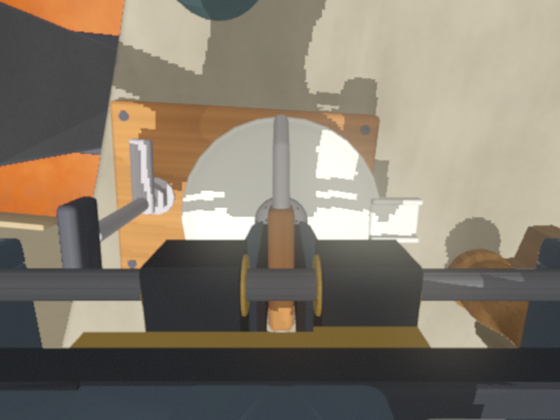

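The dish is up 30 mm, level, with the ball in the middle (it shows at (283,215), behind the bar). I'll continue straight up to about 100 mm.

```bash
python3 -m creep '{"offset":[[0,0,-0.005],[0,0,-0.006],[0,0,-0.006],[0,0,-0.006],[0,0,-0.006]],"rotation":[[0,0,0],[0,0,0],[0,0,0],[0,0,0],[0,0,0]]}'
python3 -m creep '{"offset":[[0,0,-0.006],[0,0,-0.006],[0,0,-0.006],[0,0,-0.006],[0,0,-0.006]],"rotation":[[0,0,0],[0,0,0],[0,0,0],[0,0,0],[0,0,0]]}'
python3 -m creep '{"offset":[[0,0,-0.005],[0,0,-0.004],[0,0,-0.002],[0,0,-0.001],[0,0,0]],"rotation":[[0,0,0],[0,0,0],[0,0,0],[0,0,0],[0,0,0]]}'
python3 - <<'E'
from h import *
delta([532,-72,196.5],95.5)
im=grab_frame("wrist")
cv2.imwrite("pics/w5.png",im[:,:,::-1])
im=grab_frame("top"); cv2.imwrite("pics/t5.png",im[:,:,::-1])
E
```

```text
time_s: 14.32
ee_pos: [532.2, -72.0, 155.4]
ee_rot: [180.0, -0.0, 95.6]
force: [0.5, 0.2, -4.1]
gripper_width: 11.5
time_s: 14.95
ee_pos: [532.1, -72.0, 185.3]
ee_rot: [-180.0, -0.0, 95.6]
force: [-0.6, 0.5, -4.3]
gripper_width: 11.7
time_s: 15.58
ee_pos: [532.1, -72.0, 196.9]
ee_rot: [-180.0, -0.0, 95.6]
force: [-0.4, 0.0, -3.5]
gripper_width: 12.0
at [532.1 -72.  196.9] [-1.7999e+02 -1.0000e-02  9.5560e+01] t 15.575 F [-0.4  0.  -3.5] w 12.00364687573426
shift tool mm [ 0.  -0.1  0.4] rotvec [-0.01 -0.01  0.06]
```

View pics/w5.png

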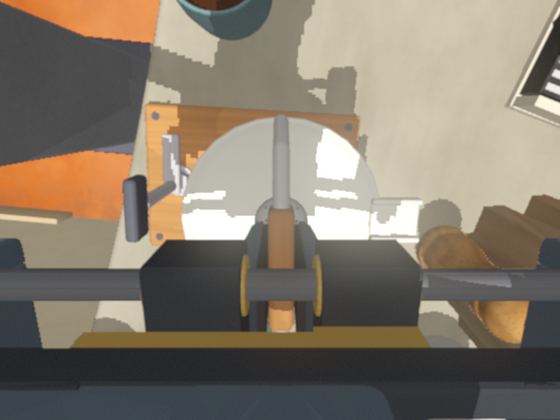

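```bash
python3 - <<'E'
from h import *
im=cv2.imread("pics/top0.png"); hsv=cv2.cvtColor(im,cv2.COLOR_BGR2HSV)
x0,y0=245,205
# coffee disc (brown): circle just inside the mouth
m=cv2.inRange(hsv[y0:265,x0:290],(0,60,10),(14,255,140))
n,l,s,c=cv2.connectedComponentsWithStats(m); i=1+s[1:,4].argmax(); print(s[i],c[i]+[x0,y0])
print("coffee@80",ray("top",*(c[i]+[x0,y0]),80))
m=cv2.inRange(hsv[215:265,x0:290],(90,40,20),(115,255,255))
n,l,s,c=cv2.connectedComponentsWithStats(m); i=1+s[1:,4].argmax(); print(s[i])
cn=max(cv2.findContours((l==i).astype('uint8'),cv2.RETR_EXTERNAL,cv2.CHAIN_APPROX_NONE)[0],key=len)
(c0,r)=cv2.minEnclosingCircle(cn); print(c0[0]+x0,c0[1]+215,r)
u,v=252+14.3,223+16
for q in [(265.8,238.7),(c0[0]+x0,c0[1]+215)]:
    M=ray("top",*q,94); d=M[:2]-[532,-72]; print(M,np.degrees(np.arctan2(d[1],d[0])))
E
```

```text
[  8  21  25  24 480] [265.08125    237.67916667]
coffee@80 [467.08795111 103.55270522  80.        ]
[ 7 21 28 19 87]
265.5 240.0 14.080227851867676
[462.35671431 101.33530941  94.        ] 111.88945277305739
[458.91214249 102.16758503  94.        ] 112.76491806251774
```

Mug bearing from the dish is about 111.5° and the lip is at about 5.5°, so I'll turn about 106° anticlockwise with a gentle ramp.

```bash
python3 -m creep '{"offset":[[0,0,0],[0,0,0],[0,0,0],[0,0,0],[0,0,0]],"rotation":[[0,0,-1],[0,0,-2],[0,0,-3],[0,0,-4],[0,0,-4]]}'
python3 -m creep '{"offset":[[0,0,0],[0,0,0],[0,0,0],[0,0,0],[0,0,0]],"rotation":[[0,0,-4],[0,0,-4],[0,0,-4],[0,0,-4],[0,0,-4]]}'
python3 -m creep '{"offset":[[0,0,0],[0,0,0],[0,0,0],[0,0,0],[0,0,0]],"rotation":[[0,0,-4],[0,0,-4],[0,0,-4],[0,0,-4],[0,0,-4]]}'
python3 -m creep '{"offset":[[0,0,0],[0,0,0],[0,0,0],[0,0,0],[0,0,0]],"rotation":[[0,0,-4],[0,0,-4],[0,0,-4],[0,0,-4],[0,0,-4]]}'
```

```text
time_s: 16.3
ee_pos: [532.1, -72.0, 196.9]
ee_rot: [180.0, -0.0, 109.8]
force: [-0.6, 0.3, -4.6]
gripper_width: 12.1
time_s: 16.92
ee_pos: [532.1, -72.1, 196.9]
ee_rot: [180.0, -0.0, 129.8]
force: [0.3, -0.6, -4.2]
gripper_width: 11.8
time_s: 17.55
ee_pos: [532.1, -72.0, 196.9]
ee_rot: [180.0, -0.0, 149.8]
force: [0.1, -0.8, -4.2]
gripper_width: 11.7
time_s: 18.18
ee_pos: [532.1, -72.0, 196.9]
ee_rot: [180.0, -0.0, 169.8]
force: [0.1, 0.3, -4.4]
gripper_width: 12.0
```

Commanded 74° so far, 32° to go.

```bash
python3 -m creep '{"offset":[[0,0,0],[0,0,0],[0,0,0],[0,0,0],[0,0,0]],"rotation":[[0,0,-4],[0,0,-4],[0,0,-4],[0,0,-4],[0,0,-4]]}'
python3 -m creep '{"offset":[[0,0,0],[0,0,0],[0,0,0],[0,0,0],[0,0,0]],"rotation":[[0,0,-4],[0,0,-3.5],[0,0,-2.5],[0,0,-1.5],[0,0,-0.5]]}'
python3 -m creep '{"offset":[[0,0,0],[0,0,0],[0,0,0],[0,0,0]],"rotation":[[0,0,0],[0,0,0],[0,0,0],[0,0,0]]}'
python3 - <<'E'
from h import *
p=camera_params("wrist")
delta([532,-72,196.5],-158.5)
im=grab_frame("wrist")
cv2.imwrite("pics/w6.png",im[:,:,::-1])
im=grab_frame("side")[:,:,::-1]; cv2.imwrite("pics/s6.png",cv2.resize(im[100:260,200:350],None,fx=3.7,fy=3.7,interpolation=cv2.INTER_CUBIC))
im=grab_frame("top"); cv2.imwrite("pics/t6.png",im[:,:,::-1])
import pickle; pickle.dump(p,open("p6.pkl","wb"))
E
```

```text
time_s: 18.8
ee_pos: [532.1, -72.0, 196.9]
ee_rot: [180.0, 0.0, -170.2]
force: [-0.0, 0.2, -4.5]
gripper_width: 11.5
time_s: 19.42
ee_pos: [532.1, -72.0, 196.9]
ee_rot: [180.0, 0.0, -158.4]
force: [0.4, 0.4, -4.7]
gripper_width: 11.8
time_s: 19.92
ee_pos: [532.1, -72.0, 196.9]
ee_rot: [180.0, 0.0, -158.4]
force: [-0.4, 0.2, -3.5]
gripper_width: 11.7
at [532.1 -72.  196.9] [ 179.99    0.   -158.44] t 19.925 F [-0.4  0.2 -3.5] w 11.670684442886968
shift tool mm [0.1 0.1 0.4] rotvec [0.01 0.   0.06]
```

View pics/w6.png

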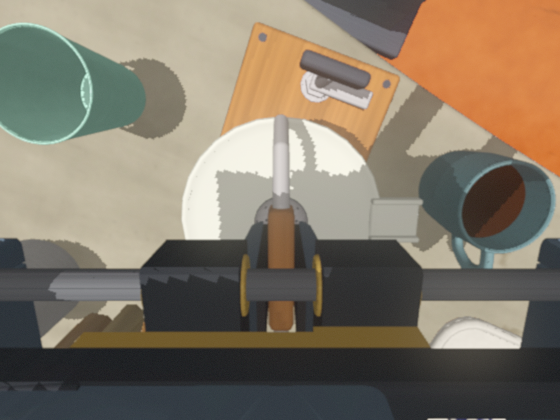

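View pics/s6.png

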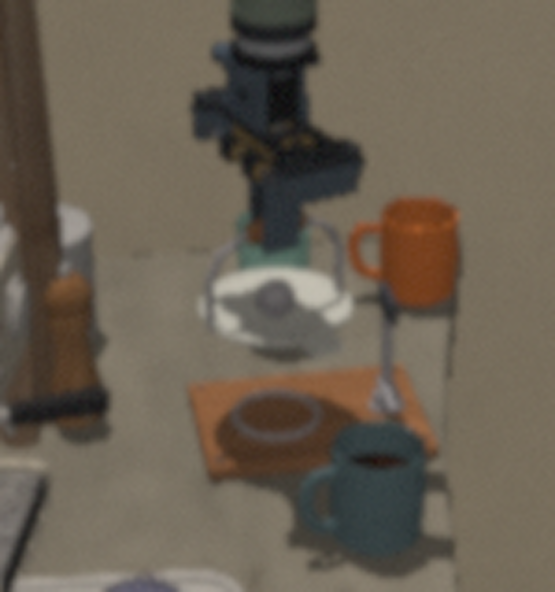

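View pics/t6.png

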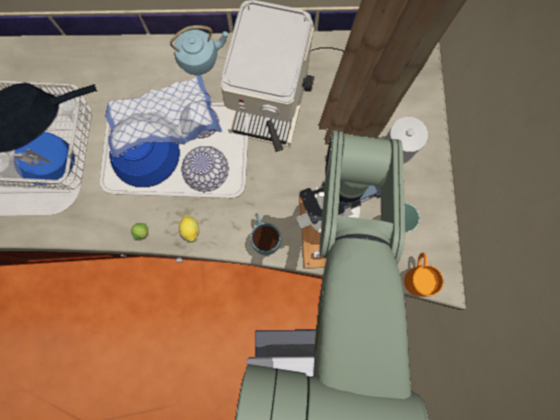

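```bash
python3 - <<'E'
from h import *
import pickle; p=pickle.load(open("p6.pkl","rb"))
z=16+101+20
L=ray("wrist",422,219.5,z,p); M=ray("wrist",508,204,94,p); D=np.array([532.1,-72,0])
for k,X in [("lip",L),("mug",M)]:
    d=(X-D)[:2]; print(k,X.round(1),np.hypot(*d).round(1),np.degrees(np.arctan2(d[1],d[0])).round(1))
DD=ray("wrist",281,214,z,p); print("dish",DD, np.degrees(np.arctan2(*(L-DD)[1::-1])))
E
```

```text
lip [495.8  21.4 137. ] 100.2 111.2
mug [463.6 102.8  94. ] 187.8 111.4
dish [528.33453977 -71.92108659 137.        ] 109.2010909843085
```

The wrist view gives a lip bearing of 111.2° and a mug bearing of 111.4°, and the top view gave about 112° for the mug. The dish is level, with the ball in the middle. I'll do one settling wait, then hand in.

```bash
python3 -m creep '{"offset":[[0,0,0],[0,0,0],[0,0,0],[0,0,0]],"rotation":[[0,0,-0.3],[0,0,-0.2],[0,0,0],[0,0,0]]}'
python3 -m creep '{"offset":[[0,0,0],[0,0,0],[0,0,0],[0,0,0],[0,0,0]],"rotation":[[0,0,0],[0,0,0],[0,0,0],[0,0,0],[0,0,0]]}'
python3 -c "
from workcell import env
print(env.job_done())"
```

```text
time_s: 20.58
ee_pos: [532.1, -72.0, 196.9]
ee_rot: [180.0, 0.0, -157.9]
force: [0.2, -0.1, -3.5]
gripper_width: 11.8
time_s: 21.2
ee_pos: [532.1, -72.0, 196.9]
ee_rot: [180.0, 0.0, -157.9]
force: [-0.4, 0.6, -4.9]
gripper_width: 11.8
the job is handed in; nothing more can be done
None
```

I turned the key about 79° anticlockwise, to roughly 90° from the dish, and its finger is well clear of the rim. I then took the dish by its handle, lifted it 101 mm straight up, and turned it 106° anticlockwise so the lip points at the dark mug with the handle. I handed in at 21.2 s, still holding the dish.

**Last checks:**
- **Lip:** I measured it at 111.2°, then turned it a final 0.5° anticlockwise. The mug read 111.4° from the wrist camera and 112–113° from the top camera. Measured from the dish's rim centre rather than the tool position, the lip read 109.2°, so the readings disagree by 2–3°.
- **Dish and ball:** The last pictures, taken just before that final 0.5° turn and the wait, show the dish level with the ball in its middle. The tool read vertical, steady at 196.9 mm, with about 4 N of load and the grip at 11.8 mm.
- **Surroundings:** In the pictures the mug, tumbler, orange mug, lemon and lime looked unmoved.

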